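# Close the laser shutter and point out the filter swap

### The arm

A 7-joint arm with a two-finger parallel gripper is mounted at the origin on the work surface. World frame = base frame: x ahead of the robot, y to its left, z up, the work surface at z = 0. Lengths are in m, angles in rad, forces in N, time in s.
With the tool pointing down it reaches from about 0.425 to 0.95 m from the base axis. Payload 4.7 kg.
Tool frame: the origin (TCP) lies between the finger pads; the fingertips stand arm.tcp_to_tips ahead of it and the grasp point (between the pads) lies 3 mm ahead of it (arm.tcp_to_tips is the distance from the TCP to the fingertips, in m); z points along the fingers, y is the direction in which the jaws open and shut (so a half turn about z gives the same grasp; the last joint's range is limited). The gripper opens to 87 mm and grips with 3 to 60 N. Pads are 19 mm wide; open, the fingers measure 117 mm over their backs; the gripper's body (75 mm by 190 mm) begins 51 mm behind the grasp point.
Start: joints at [-1.258, 0.469, -0.049, 1.532, 0.024, 1.141, -0.082], TCP at [0.226, 0.636, 0.245] pointing down, gripper open.
Joint ranges: [-2.59, 2.59], [-0.33, 1.99], [-1.39, 1.29], [0.1, 2.45], [-1.04, 4.18], [0.21, 1.99], [-2.66, 2.66]. Speed limits (rad/s): [2.57, 2.57, 3.14, 3.14, 3.14, 3.14, 3.14].

### API

Orientations are given as a rotation vector (axis times angle).
In Python, from rig import sensors, camera, camera_params, arm gives the robot as it stands.
- The arm moves only by the tool drive_tool, never from a script. Its argument "targets" is a list of rows, each an object of numbers: "ax", "ay", "az": the turn, a rotation vector about the tool's x, y, z in degrees; "dx", "dy", "dz": the shift along the tool's x, y, z in mm; "hand": the opening, from 0 (shut) to 1 (fully open). A call has 1 to 20 rows; each row is the pose to reach, as a shift and turn from the pose measured when the call began, along the tool's axes at that moment; what a row does not reach only later rows make up. A row lasts 1/10 s, in which the tool goes at most 50 mm and 8.59 degrees, less where a joint would pass 70% of its speed; a pose out of reach is approached as far as the arm can. A call with a gripper value outside its range is refused whole. The fingers move at their own pace and stop on an object; "grip_force" is the grip in N (left out, the last holds). Time passes only in rows, so rows that repeat a pose let the fingers close. It gives the time, the measured TCP pose, the force and the opening at its end, in the units of the state.
- sensors.read_state(): the state, without advancing time (a new reading comes with each control period).
- camera(name): name is "scene" or "side" or "wrist"; returns the picture (420x560x3 uint8, red, green, blue); there is no depth.
- camera_params(name): a dict with "fx", "fy", "cx", "cy" (pixels), "rvec" (rotation vector, rad) and "tvec" (3), from world to camera coordinates, as OpenCV has them. Camera axes: x right, y down, z forward; pixel columns grow to the right and rows downward; lengths in m; the calibration is good to about 2 mm. A picture is of the moment at which its call begins: read the wrist's pose just before it. camera_params takes no time and is no camera call; for the wrist camera it gives the pose at the moment of the call.
- arm.hand_in(): hands the job in, once; it reports no verdict.
The state is a dict: "t": time; "q": joint angles; "qd": joint speeds; "effort": joint torques, N m; "tool_pos": TCP position; "eef_rot": TCP orientation; "force": force on the tool from outside, world axes, zero at the start; "torque": the same for the moment, N m; "finger_gap": opening from 0.0 (shut) to 1.0 (fully open).
Only numpy, scipy, OpenCV 4.12 (cv2) and the standard library are available. Lean on these libraries where they do the work, as an engineer would, in place of code of your own. Each camera call takes 0.05 s, during which the arm holds its last target.

### The job

A colleague is about to move the amber filter into the empty mount on the rail. First push the laser's red shutter grip fully home to the closed end, away from the robot, and leave it closed; then show the swap with your fingertips: point at the amber filter from a few centimetres straight above the middle of its ring for at least two seconds, then point at the empty mount on the rail in the same way for at least two seconds, and finish there, still pointing. Touch none of the filters nor the empty mount, and leave the other loose things where they are.

Things in the scene. Friction and masses are not known exactly. Their poses are not given: they have to be found in the camera images.
- amber_top (a point): The amber filter, the one to point out: round steel foot 60 mm across, black post, and on top an upright black ring 64 mm across and 12 mm thick with amber (orange-yellow) glass, bezels and a small amber tab on top. Loose, about 300 g, 142 mm high; this point is the top of the ring, above the foot's centre, z up.
- green_top (a point): A like filter with green glass, bezels and tab; a bystander, not to be touched. The point is the top of its ring, 142 mm above the bench.
- blue_top (a point): A like filter with blue glass, bezels and tab; a bystander, not to be touched. The point is the top of its ring, 142 mm above the bench.
- clear_top (a point): A like filter with clear (whitish) glass, bezels and tab; a bystander, not to be touched. The point is the top of its ring, 142 mm above the bench.
- empty_top (a point): The empty mount: a black ring of the same size (64 mm across, 12 mm thick) with no glass in it, on a short post and an aluminium carriage, fixed on a black rail 240 mm long, 40 mm wide. The point is the top of its ring, 142 mm above the bench, z up.
- laser: Grey laser head, 90 mm wide, 290 mm long, its top 130 mm above the bench, fixed. The origin is on the bench below its beam end; the beam leaves along the body's -y axis, the housing extends to its +y. Along the body's x axis the black shutter block, 120 mm long, 22 mm wide, top at 135 mm, crosses the beam end. The shutter slides along the body's +x axis (away from the robot) to close.
- shutter (a joint): Shutter position in m: 0 fully open (grip 25 mm to the laser's -x from the middle), 0.05 fully closed (grip 25 mm to +x, at a hard stop). It slides with about 1.5 N of friction and stays where it is left.
- shutter_grip (a point): Centre of the top face of the shutter's red grip, a tab 16 mm along the sliding direction, 20 mm across and 32 mm high that stands up from the shutter block; its top is 170 mm above the bench. Moves with the shutter.
- screwdriver: Screwdriver with a blue handle, 160 mm, lying loose behind the filters; bystander. Origin under its middle.
- jar: Green glass jar with a white cap, 52 mm across, 60 mm high, loose; bystander. Origin at the centre of its underside.
- collar: Brass disc with a dark centre, 40 mm across, 18 mm high, loose, between the rail and the far edge of the bench; bystander. Origin at the centre of its underside.

How it is judged:
By the outcome, as a careful person would: the job done as asked, in the order asked, and still so for the second after the job is handed in, with the robot touching nothing.
It also fails if it takes over 48 s, if anything falls off the work surface, if the arm or the gripper's body presses on something with over 40 N, if the wrist force passes 120 N, or if a joint passes its speed limit or range.

## Working session

There is one attempt and no reset: what is moved stays moved. The work goes in short steps, Python scripts to look and compute and a tool call to move; the robot and the scene stay as the last step left them, time stands still between calls to the robot, and variables do not carry over. Pictures are saved under pics/ and viewed, and the job is handed in when it is done.

Besides the shell and the picture viewer there is one more tool, called after "Call:" as name(argument=value, ...), one argument or row to a line, values as JSON. drive_tool: Moves the arm, as the interface text tells. Its arguments: {"type":"object","properties":{"targets":{"type":"array","items":{"type":"object","properties":{"ax":{"type":"number"},"ay":{"type":"number"},"az":{"type":"number"},"dx":{"type":"number"},"dy":{"type":"number"},"dz":{"type":"number"},"hand":{"type":"number"}}}},"grip_force":{"type":"number"}},"required":["targets"]}

```bash
mkdir -p pics
python3 - <<'E'
from rig import sensors,camera,camera_params,arm
import cv2,numpy as np
s=sensors.read_state();print(s['t'],s['tool_pos'],s['eef_rot'],s['finger_gap'],s['force'],arm.tcp_to_tips)
for n in['scene','side','wrist']:
    p=camera_params(n);im=camera(n);cv2.imwrite(f'pics/{n}0.png',im[:,:,::-1]);R=cv2.Rodrigues(np.array(p['rvec']))[0]
    print(n,p['fx'],p['cx'],p['cy'],(-R.T@np.array(p['tvec'])).round(3),R.round(2).tolist())
E
```

```text
0.0 [0.22604699 0.63542224 0.24349697] [-5.34159521e-01 -3.09561013e+00  3.08068936e-03] 1.0016429468393961 [-1.26913718  0.26304359 -0.26144975] 0.022
scene 542.1471406900928 281.1169201116928 214.6586626540669 [1.279 0.584 1.207] [[-0.65, 0.76, 0.0], [0.58, 0.5, -0.65], [-0.5, -0.41, -0.76]]
side 451.7080770158622 273.5889543562999 213.7833519444374 [ 0.481 -0.799  0.571] [[0.99, -0.11, 0.01], [-0.04, -0.5, -0.87], [0.1, 0.86, -0.5]]
wrist 316.4800190106258 278.8942050872398 208.94235181982873 [0.159 0.659 0.384] [[0.33, 0.94, -0.0], [0.91, -0.32, 0.26], [0.24, -0.09, -0.97]]
```

View pics/scene0.png

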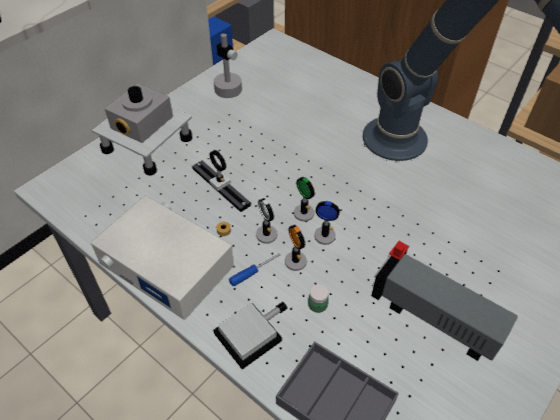

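View pics/side0.png

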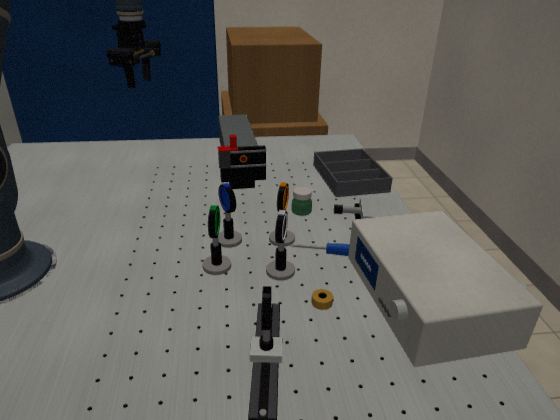

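View pics/wrist0.png

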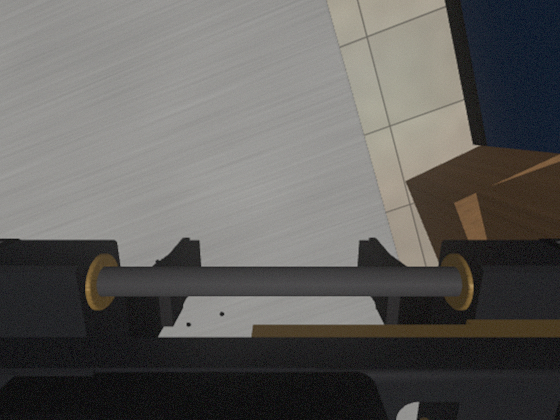

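Run:
```python
import cv2,numpy as np
a=cv2.imread('pics/scene0.png');b=cv2.imread('pics/side0.png')
def c(im,x0,y0,x1,y1,w,h):return cv2.resize(im[y0:y1,x0:x1],(w,h),interpolation=cv2.INTER_CUBIC)
cv2.imwrite('pics/z1.png',np.vstack([np.hstack([c(a,360,230,460,305,400,300),c(b,205,110,305,185,400,300)]),np.hstack([c(a,180,140,345,264,400,300),c(b,190,170,323,270,400,300)])]))
cv2.imwrite('pics/z2.png',np.hstack([c(a,180,140,260,220,400,400),c(b,230,270,310,350,400,400)]))
```

```text
(no output)
```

View pics/z1.png

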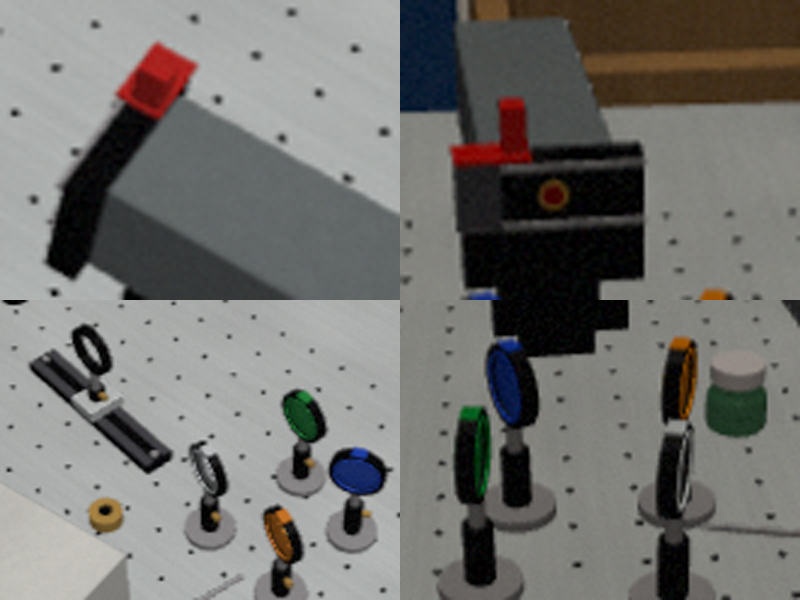

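View pics/z2.png

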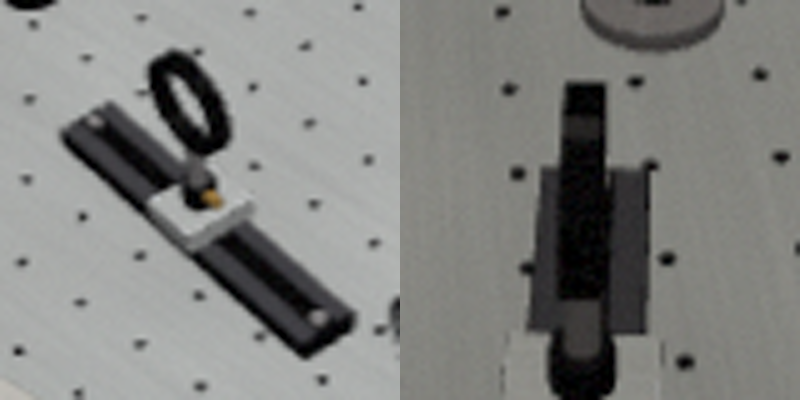

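```bash
cat > h.py <<'E'
from rig import sensors,camera,camera_params,arm
import cv2,numpy as np
def P(n):
    p=camera_params(n);K=np.array([[p['fx'],0,p['cx']],[0,p['fy'],p['cy']],[0,0,1.]]);R=cv2.Rodrigues(np.array(p['rvec'],float))[0];t=np.array(p['tvec'],float);return K,R,t
def ray(n,u,z):
    K,R,t=P(n);C=-R.T@t;d=R.T@np.linalg.inv(K)@np.array([u[0],u[1],1.]);return (C+d*(z-C[2])/d[2]).round(4)
def tri(a,b):
    M=[K@np.c_[R,t] for K,R,t in(P('scene'),P('side'))]
    X=cv2.triangulatePoints(M[0],M[1],np.array(a,float).reshape(2,1),np.array(b,float).reshape(2,1));return (X[:3]/X[3]).ravel().round(4)
def proj(n,X):
    K,R,t=P(n);return cv2.projectPoints(np.array(X,float).reshape(-1,3),cv2.Rodrigues(R)[0],t,K,None)[0].reshape(-1,2).round(1)
E
python3 - <<'E'
from h import *
def z1a(x,y):return(180+x/2.424,140+(y-300)/2.424)
def z1b(x,y):return(190+(x-400)/3.0075,170+(y-300)/3)
def z2a(x,y):return(180+x/5,140+y/5)
def z2b(x,y):return(230+(x-400)/5,270+y/5)
for n,a,b,z in [('grip',(360+158/4,230+62/4),(205+112/4,110+100/4),.17),
 ('amber',z1a(277,511),z1b(684,342),.142),('green',z1a(301,394),z1b(475,410),.142),('blue',z1a(357,452),z1b(503,343),.142),('clear',z1a(195,446),z1b(680,424),.142),
 ('empty',z2a(172,53),z2b(585,87),.142)]:
    print(n,np.round(a,1),np.round(b,1),tri(a,b),ray('scene',a,z),ray('side',b,z))
for n,a,b in [('amberfoot',None,z1b(677,500)),('greenfoot',z1a(301,474),z1b(481,577)),('bluefoot',z1a(352,529),z1b(517,503)),('clearfoot',z1a(210,528),z1b(672,597))]:
    print(n,a and ray('scene',a,.01),ray('side',b,.01))
print('railends',[ray('scene',z2a(*p),.03) for p in[(62,135),(110,103),(352,320),(308,355)]])
print('block',[ray('scene',(360+x/4,230+y/4),.135) for x,y in[(65,190),(105,200),(195,92)]],[ray('side',(205+(x-400)/4,110+y/4),.135) for x,y in[(640,145),(455,165)]])
E
```

```text
grip [399.5 245.5] [233. 135.] [0.4978 0.2989 0.1713] [0.4957 0.2986 0.17  ] [0.4989 0.3004 0.17  ]
amber [294.3 227. ] [284.4 184. ] [0.6001 0.0588 0.1459] [0.5973 0.0569 0.142 ] [0.6016 0.0663 0.142 ]
green [304.2 178.8] [214.9 206.7] [ 0.4529 -0.0275  0.1459] [ 0.4488 -0.0298  0.142 ] [ 0.4537 -0.0218  0.142 ]
blue [327.3 202.7] [224.2 184.3] [0.4753 0.0709 0.1423] [0.4775 0.0708 0.142 ] [0.4729 0.0753 0.142 ]
clear [260.4 200.2] [283.1 211.3] [ 0.5856 -0.0647  0.1476] [ 0.5848 -0.0684  0.142 ] [ 0.584  -0.0514  0.142 ]
empty [214.4 150.6] [267.  287.4] [ 0.5325 -0.2878  0.1506] [ 0.528  -0.2949  0.142 ] [ 0.5318 -0.2758  0.142 ]
amberfoot None [0.5988 0.0625 0.01  ]
greenfoot [ 0.4499 -0.0227  0.01  ] [ 0.4509 -0.0237  0.01  ]
bluefoot [0.4771 0.0747 0.01  ] [0.4777 0.0689 0.01  ]
clearfoot [ 0.5826 -0.0514  0.01  ] [ 0.5805 -0.0586  0.01  ]
railends [array([ 0.545 , -0.3869,  0.03  ]), array([ 0.5062, -0.3847,  0.03  ]), array([ 0.5415, -0.1494,  0.03  ]), array([ 0.5776, -0.1506,  0.03  ])]
block [array([0.5857, 0.2979, 0.135 ]), array([0.5763, 0.3198, 0.135 ]), array([0.4742, 0.3185, 0.135 ])] [array([0.5812, 0.3058, 0.135 ]), array([0.4611, 0.2806, 0.135 ])]
```

Run:
```python
from h import *
def z1a(x,y):return(180+x/2.424,140+(y-300)/2.424)
def z1b(x,y):return(190+(x-400)/3.0075,170+(y-300)/3)
def z2a(x,y):return(180+x/5,140+y/5)
def z2b(x,y):return(230+(x-400)/5,270+y/5)
for n,a,b in [('amber',z1a(283,534),z1b(680,380)),('green',z1a(304,416),z1b(472,456)),('blue',z1a(357,474),z1b(512,384)),('clear',z1a(208,469),z1b(676,470)),('empty',z2a(190,103),z2b(584,192))]:
    print(n,tri(a,b),ray('scene',a,.11),ray('side',b,.11))
print(np.array(proj('scene',[[.529,-.282,.142],[.529,-.282,.11],[.6,.061,.142]])),proj('side',[[.529,-.282,.142],[.529,-.282,.11],[.6,.061,.142]]))
s=sensors.read_state();R=cv2.Rodrigues(np.array(s['eef_rot']))[0];print(R.round(3).tolist())
```

```text
amber [0.5986 0.0665 0.1117] [0.5969 0.0657 0.11  ] [0.5997 0.0688 0.11  ]
green [ 0.4492 -0.0242  0.1094] [ 0.4488 -0.0239  0.11  ] [ 0.4501 -0.0263  0.11  ]
blue [0.4782 0.0744 0.109 ] [0.4792 0.0749 0.11  ] [0.478  0.0728 0.11  ]
clear [ 0.5808 -0.0546  0.11  ] [ 0.5801 -0.0545  0.11  ] [ 0.5816 -0.0554  0.11  ]
empty [ 0.5295 -0.2841  0.1095] [ 0.5287 -0.2837  0.11  ] [ 0.5308 -0.2857  0.11  ]
[[217.4 152.8]
 [218.3 160.9]
 [294.8 228.5]] [[265.5 290.2]
 [265.4 306.8]
 [284.  185.1]]
[[-0.942, 0.335, -0.0], [0.335, 0.942, -0.001], [-0.0, -0.002, -1.0]]
```

Run:
```python
from h import *
a=cv2.imread('pics/scene0.png');b=cv2.imread('pics/side0.png')
cv2.imwrite('pics/z3.png',np.hstack([cv2.resize(a[230:365,370:520],(450,405),interpolation=3),cv2.resize(b[105:195,210:270],(340,405),interpolation=3)]))
m=cv2.inRange(cv2.cvtColor(b,cv2.COLOR_BGR2HSV),(0,150,60),(8,255,255));print(cv2.connectedComponentsWithStats(m)[2])
```

```text
[[     0      0    560    420 235033]
 [   218    134     20     18    158]
 [   241    157      2      4      5]
 [   243    158      3      2      4]]
```

View pics/z3.png

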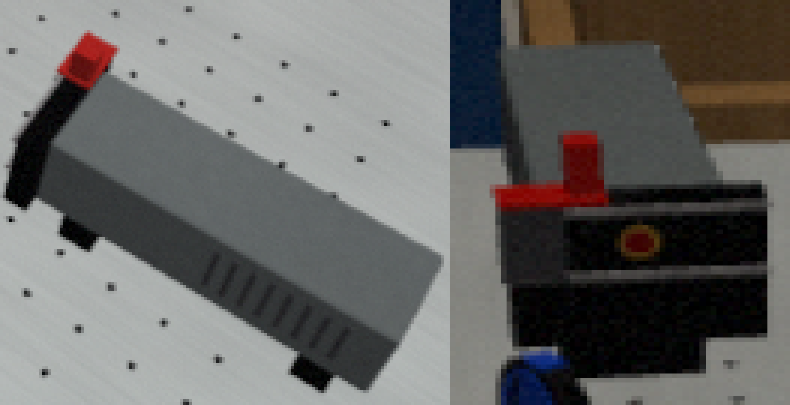

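Run:
```python
from h import *
c=[ray('scene',(370+x/3,230+y/3),.13)[:2] for x,y in[(47,143),(393,345),(443,262),(110,75)]]
print(c)
for i,j in[(0,1),(3,2),(0,3),(1,2)]:
    d=c[j]-c[i];print(np.linalg.norm(d),np.degrees(np.arctan2(d[1],d[0])))
print([ray('side',(210+(x-450)/5.667,105+y/4.5),z) for x,y,z in[(765,185,.135),(495,188,.138),(717,182,.13),(660,45,.13),(505,45,.13)]])
```

```text
[array([0.5684, 0.3139]), array([0.5532, 0.6003]), array([0.4657, 0.5988]), array([0.479 , 0.3166])]
0.2868030683238936 93.03798722965702
0.28251323862785616 92.69833595436013
0.08944076251911097 178.27011637818694
0.08751285619838953 -179.01788283677584
[array([0.5828, 0.3067, 0.135 ]), array([0.4593, 0.3038, 0.138 ]), array([0.562 , 0.3258, 0.13  ]), array([0.5498, 0.5875, 0.13  ]), array([0.4643, 0.5934, 0.13  ])]
```

Call:
drive_tool(
  targets=[
    {"dx": -25, "dy": -18, "az": -2, "hand": 0},
    {"dx": -55, "dy": -40, "az": -4, "hand": 0},
    {"dx": -85, "dy": -62, "az": -6, "hand": 0},
    {"dx": -115, "dy": -84, "az": -8, "hand": 0},
    {"dx": -145, "dy": -106, "az": -10, "hand": 0},
    {"dx": -175, "dy": -128, "az": -12, "hand": 0},
    {"dx": -205, "dy": -150, "az": -14, "hand": 0},
    {"dx": -235, "dy": -172, "az": -16, "hand": 0},
    {"dx": -265, "dy": -195, "az": -18, "hand": 0},
    {"dx": -295, "dy": -217, "az": -20, "hand": 0},
    {"dx": -318, "dy": -234, "az": -22, "hand": 0},
    {"dx": -329, "dy": -242, "az": -22, "hand": 0},
    {"dx": -329, "dy": -242, "az": -22, "hand": 0},
    {"dx": -329, "dy": -242, "az": -22, "hand": 0},
    {"dx": -329, "dy": -242, "az": -22, "hand": 0},
  ],
)

```text
$.targets[0]: bad value
```

Run:
```python
from h import *
s=sensors.read_state();print(s['t'],s['tool_pos'],s['finger_gap'],s['force'],cv2.Rodrigues(np.array(s['eef_rot']))[0].round(3).tolist())
g=[.498,.2995,.17]
w=camera('wrist');print(proj('wrist',[g,list(s['tool_pos'])]))
a=camera('scene');cv2.imwrite('pics/p1.png',np.hstack([w[:,:,::-1],cv2.resize(a[190:330,330:500],(240,420))[:,:,::-1]]))
```

```text
0.15 [0.22608727 0.63556782 0.24372061] 1.0010240444154517 [-0.5407018   0.04748379  0.29023528] [[-0.942, 0.335, -0.0], [0.335, 0.942, -0.001], [-0.0, -0.002, -1.0]]
[[ 55.8 574.1]
 [278.8 275.3]]
```

View pics/p1.png

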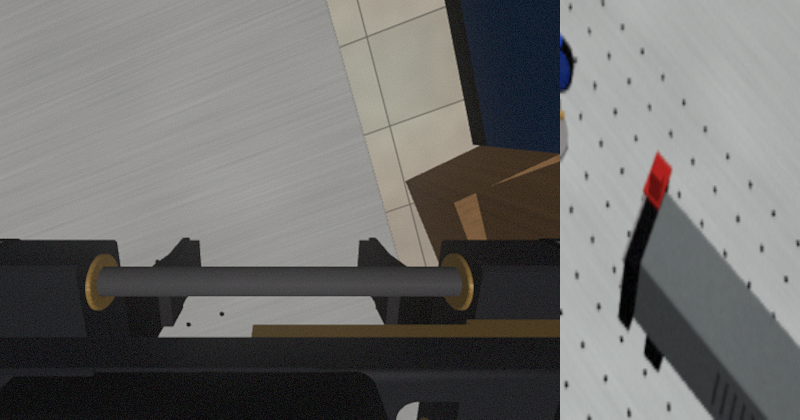

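The move was refused, so the arm has not moved. I'll resend it with every field filled in.

Call:
drive_tool(
  targets=[
    {"ax": 0, "ay": 0, "az": -2, "dx": -25, "dy": -18, "dz": 0, "hand": 0},
    {"ax": 0, "ay": 0, "az": -4, "dx": -55, "dy": -40, "dz": 0, "hand": 0},
    {"ax": 0, "ay": 0, "az": -6, "dx": -85, "dy": -62, "dz": 0, "hand": 0},
    {"ax": 0, "ay": 0, "az": -8, "dx": -115, "dy": -84, "dz": 0, "hand": 0},
    {"ax": 0, "ay": 0, "az": -10, "dx": -145, "dy": -106, "dz": 0, "hand": 0},
    {"ax": 0, "ay": 0, "az": -12, "dx": -175, "dy": -128, "dz": 0, "hand": 0},
    {"ax": 0, "ay": 0, "az": -14, "dx": -205, "dy": -150, "dz": 0, "hand": 0},
    {"ax": 0, "ay": 0, "az": -16, "dx": -235, "dy": -172, "dz": 0, "hand": 0},
    {"ax": 0, "ay": 0, "az": -18, "dx": -265, "dy": -195, "dz": 0, "hand": 0},
    {"ax": 0, "ay": 0, "az": -20, "dx": -295, "dy": -217, "dz": 0, "hand": 0},
    {"ax": 0, "ay": 0, "az": -22, "dx": -318, "dy": -234, "dz": 0, "hand": 0},
    {"ax": 0, "ay": 0, "az": -22, "dx": -329, "dy": -242, "dz": 0, "hand": 0},
    {"ax": 0, "ay": 0, "az": -22, "dx": -329, "dy": -242, "dz": 0, "hand": 0},
    {"ax": 0, "ay": 0, "az": -22, "dx": -329, "dy": -242, "dz": 0, "hand": 0},
    {"ax": 0, "ay": 0, "az": -22, "dx": -329, "dy": -242, "dz": 0, "hand": 0},
  ],
)

```text
t: 1.75
tool_pos: [0.4538, 0.2995, 0.2442]
eef_rot: [0.071, -3.14, 0.0]
force: [-1.3, -1.3, -0.0]
finger_gap: 0.005
```

```bash
cat > look.py <<'E'
from h import *
import sys
s=sensors.read_state();print(s['t'],s['tool_pos'],s['finger_gap'],s['force'],cv2.Rodrigues(np.array(s['eef_rot']))[0].round(3).tolist())
n=sys.argv[1]
w=camera('side');a=camera('scene')
x0,y0,X,Y=map(int,sys.argv[2].split(','));u0,v0,U,V=map(int,sys.argv[3].split(','))
cv2.imwrite(f'pics/{n}.png',np.hstack([cv2.resize(a[y0:Y,x0:X],(400,400),interpolation=3),cv2.resize(w[v0:V,u0:U],(400,400),interpolation=3)])[:,:,::-1])
E
python3 look.py p2 340,180,460,300 190,80,290,180
```

```text
1.75 [0.45375034 0.29949635 0.24421403] 0.005105086909942644 [-1.29300784 -1.32786026 -0.03408019] [[-0.999, -0.045, -0.001], [-0.045, 0.999, -0.0], [0.001, -0.0, -1.0]]
```

View pics/p2.png

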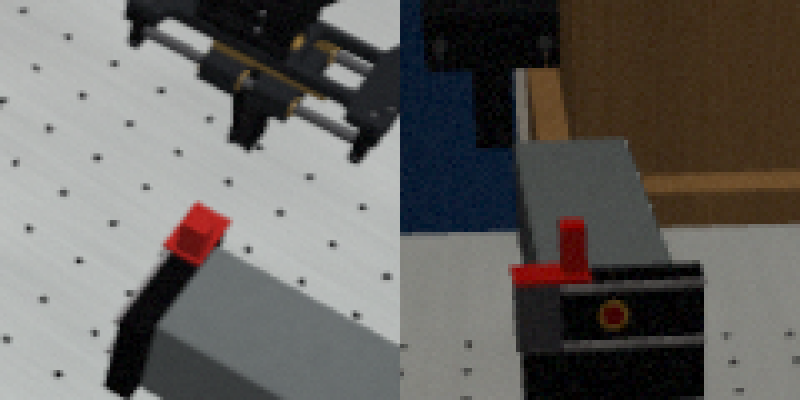

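Call:
drive_tool(
  targets=[
    {"ax": 0, "ay": 0, "az": 0, "dx": 0, "dy": 0, "dz": 20, "hand": 0},
    {"ax": 0, "ay": 0, "az": 0, "dx": 0, "dy": 0, "dz": 45, "hand": 0},
    {"ax": 0, "ay": 0, "az": 0, "dx": 0, "dy": 0, "dz": 62, "hand": 0},
    {"ax": 0, "ay": 0, "az": 0, "dx": 0, "dy": 0, "dz": 69, "hand": 0},
    {"ax": 0, "ay": 0, "az": 0, "dx": 0, "dy": 0, "dz": 69, "hand": 0},
    {"ax": 0, "ay": 0, "az": 0, "dx": -10, "dy": 0, "dz": 69, "hand": 0},
    {"ax": 0, "ay": 0, "az": 0, "dx": -18, "dy": 0, "dz": 69, "hand": 0},
    {"ax": 0, "ay": 0, "az": 0, "dx": -24, "dy": 0, "dz": 69, "hand": 0},
    {"ax": 0, "ay": 0, "az": 0, "dx": -30, "dy": 0, "dz": 69, "hand": 0},
    {"ax": 0, "ay": 0, "az": 0, "dx": -36, "dy": 0, "dz": 69, "hand": 0},
    {"ax": 0, "ay": 0, "az": 0, "dx": -42, "dy": 0, "dz": 69, "hand": 0},
    {"ax": 0, "ay": 0, "az": 0, "dx": -48, "dy": 0, "dz": 69, "hand": 0},
    {"ax": 0, "ay": 0, "az": 0, "dx": -54, "dy": 0, "dz": 69, "hand": 0},
    {"ax": 0, "ay": 0, "az": 0, "dx": -60, "dy": 0, "dz": 69, "hand": 0},
    {"ax": 0, "ay": 0, "az": 0, "dx": -64, "dy": 0, "dz": 69, "hand": 0},
    {"ax": 0, "ay": 0, "az": 0, "dx": -64, "dy": 0, "dz": 69, "hand": 0},
  ],
)

```text
t: 3.45
tool_pos: [0.5188, 0.3017, 0.175]
eef_rot: [-0.07, 3.141, -0.001]
force: [0.2, -0.2, 0.2]
finger_gap: 0.007
```

```bash
python3 look.py p3 340,180,460,300 190,80,290,180
```

```text
3.45 [0.51877859 0.3016788  0.17502605] 0.006519838918933993 [ 0.22705239 -0.15238715  0.21473213] [[-0.999, -0.045, 0.0], [-0.045, 0.999, -0.001], [-0.0, -0.001, -1.0]]
```

View pics/p3.png

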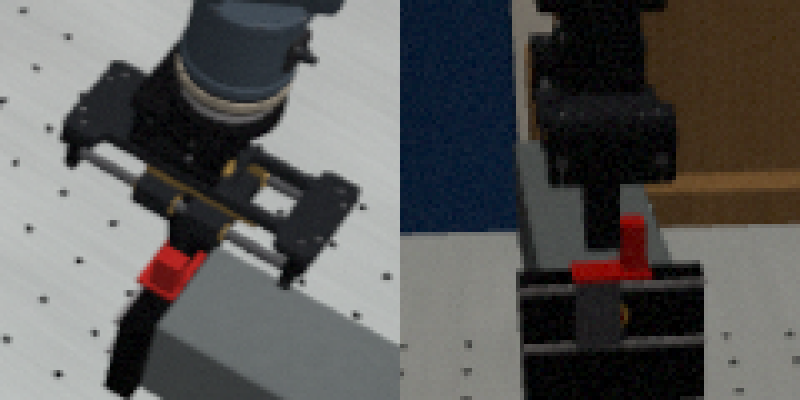

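The grip is following: in the side view it moved about 15 px, roughly 38–40 mm, with negligible force. I'll carry on slowly to the stop.

Call:
drive_tool(
  targets=[
    {"ax": 0, "ay": 0, "az": 0, "dx": -3, "dy": 0, "dz": 0, "hand": 0},
    {"ax": 0, "ay": 0, "az": 0, "dx": -6, "dy": 0, "dz": 0, "hand": 0},
    {"ax": 0, "ay": 0, "az": 0, "dx": -8, "dy": 0, "dz": 0, "hand": 0},
    {"ax": 0, "ay": 0, "az": 0, "dx": -9, "dy": 0, "dz": 0, "hand": 0},
    {"ax": 0, "ay": 0, "az": 0, "dx": -9, "dy": 0, "dz": 0, "hand": 0},
  ],
)

```text
t: 4.05
tool_pos: [0.5275, 0.3018, 0.175]
eef_rot: [-0.07, 3.141, -0.002]
force: [-0.4, 0.0, -0.1]
finger_gap: 0.004
```

Call:
drive_tool(
  targets=[
    {"ax": 0, "ay": 0, "az": 0, "dx": -2, "dy": 0, "dz": 0, "hand": 0},
    {"ax": 0, "ay": 0, "az": 0, "dx": -3, "dy": 0, "dz": 0, "hand": 0},
    {"ax": 0, "ay": 0, "az": 0, "dx": -3, "dy": 0, "dz": 0, "hand": 0},
  ],
)

```text
t: 4.35
tool_pos: [0.5294, 0.3019, 0.175]
eef_rot: [0.07, -3.138, 0.003]
force: [-4.4, -0.6, 2.9]
finger_gap: 0.007
```

Call:
drive_tool(
  targets=[
    {"ax": 0, "ay": 0, "az": 0, "dx": -2, "dy": 0, "dz": 0, "hand": 0},
    {"ax": 0, "ay": 0, "az": 0, "dx": -3, "dy": 0, "dz": 0, "hand": 0},
    {"ax": 0, "ay": 0, "az": 0, "dx": -3, "dy": 0, "dz": 0, "hand": 0},
  ],
)

```text
t: 4.65
tool_pos: [0.5297, 0.302, 0.175]
eef_rot: [0.072, -3.132, 0.005]
force: [-9.5, -1.1, 6.8]
finger_gap: 0.003
```

```bash
python3 look.py p4 340,180,460,300 190,80,290,180
```

```text
4.65 [0.52968297 0.30200883 0.17497765] 0.0032626052105017406 [-9.4836119  -1.06753564  6.80096069] [[-0.999, -0.046, -0.008], [-0.046, 0.999, -0.003], [0.009, -0.003, -1.0]]
```

View pics/p4.png

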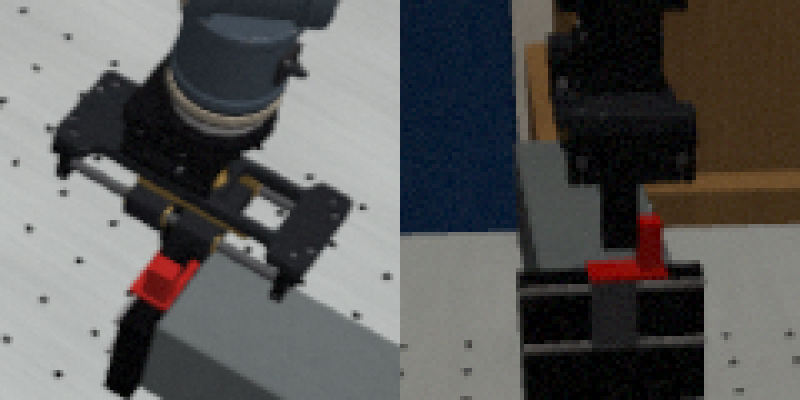

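The grip is at the hard stop. In the side view it moved 19.5 px, about 50 mm. The tool stopped advancing while the force rose to 9.5 N, and the blade now covers the aperture. Next I back off and rise.

Call:
drive_tool(
  targets=[
    {"ax": 0, "ay": 0, "az": 0, "dx": 8, "dy": 0, "dz": 0, "hand": 0},
    {"ax": 0, "ay": 0, "az": 0, "dx": 20, "dy": 0, "dz": 0, "hand": 0},
    {"ax": 0, "ay": 0, "az": 0, "dx": 25, "dy": 0, "dz": 0, "hand": 0},
    {"ax": 0, "ay": 0, "az": 0, "dx": 25, "dy": 0, "dz": -20, "hand": 0},
    {"ax": 0, "ay": 0, "az": 0, "dx": 25, "dy": 0, "dz": -50, "hand": 0},
    {"ax": 0, "ay": 0, "az": 0, "dx": 25, "dy": 0, "dz": -75, "hand": 0},
    {"ax": 0, "ay": 0, "az": 0, "dx": 25, "dy": 0, "dz": -85, "hand": 0},
    {"ax": 0, "ay": 0, "az": 0, "dx": 25, "dy": 0, "dz": -85, "hand": 0},
    {"ax": 0, "ay": 0, "az": 0, "dx": 25, "dy": 0, "dz": -85, "hand": 0},
  ],
)

```text
t: 5.65
tool_pos: [0.5049, 0.3008, 0.2591]
eef_rot: [0.072, -3.131, 0.006]
force: [-0.5, 0.3, -0.1]
finger_gap: 0.01
```

```bash
python3 look.py p5 340,180,460,300 190,80,290,180
python3 - <<'E'
from h import *
s=sensors.read_state();R=cv2.Rodrigues(np.array(s['eef_rot']))[0]
print(R.T@(np.array([.599,.066,.20])-s['tool_pos'])*1000)
E
```

```text
5.65 [0.50486703 0.30078536 0.25905905] 0.009962798317953797 [-0.47613433  0.27141136 -0.14551936] [[-0.999, -0.046, -0.009], [-0.046, 0.999, -0.004], [0.01, -0.004, -1.0]]
[ -84.08466239 -238.48978619   58.69006179]
```

View pics/p5.png

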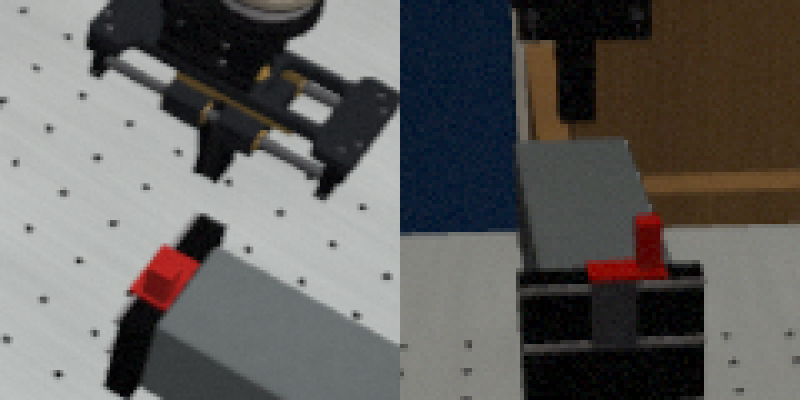

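The shutter stays closed after release. Moving above the amber filter, then down.

Call:
drive_tool(
  targets=[
    {"ax": 0, "ay": 0, "az": 0, "dx": -8, "dy": -22, "dz": 0, "hand": 0},
    {"ax": 0, "ay": 0, "az": 0, "dx": -18, "dy": -50, "dz": 0, "hand": 0},
    {"ax": 0, "ay": 0, "az": 0, "dx": -28, "dy": -80, "dz": 0, "hand": 0},
    {"ax": 0, "ay": 0, "az": 0, "dx": -39, "dy": -110, "dz": 0, "hand": 0},
    {"ax": 0, "ay": 0, "az": 0, "dx": -50, "dy": -140, "dz": 0, "hand": 0},
    {"ax": 0, "ay": 0, "az": 0, "dx": -60, "dy": -170, "dz": 0, "hand": 0},
    {"ax": 0, "ay": 0, "az": 0, "dx": -70, "dy": -200, "dz": 0, "hand": 0},
    {"ax": 0, "ay": 0, "az": 0, "dx": -79, "dy": -225, "dz": 0, "hand": 0},
    {"ax": 0, "ay": 0, "az": 0, "dx": -84, "dy": -238, "dz": 0, "hand": 0},
    {"ax": 0, "ay": 0, "az": 0, "dx": -84, "dy": -238, "dz": 0, "hand": 0},
    {"ax": 0, "ay": 0, "az": 0, "dx": -84, "dy": -238, "dz": 15, "hand": 0},
    {"ax": 0, "ay": 0, "az": 0, "dx": -84, "dy": -238, "dz": 32, "hand": 0},
    {"ax": 0, "ay": 0, "az": 0, "dx": -84, "dy": -238, "dz": 47, "hand": 0},
    {"ax": 0, "ay": 0, "az": 0, "dx": -84, "dy": -238, "dz": 56, "hand": 0},
    {"ax": 0, "ay": 0, "az": 0, "dx": -84, "dy": -238, "dz": 58, "hand": 0},
    {"ax": 0, "ay": 0, "az": 0, "dx": -84, "dy": -238, "dz": 58, "hand": 0},
    {"ax": 0, "ay": 0, "az": 0, "dx": -84, "dy": -238, "dz": 58, "hand": 0},
  ],
)

```text
t: 7.45
tool_pos: [0.5993, 0.067, 0.2014]
eef_rot: [0.073, -3.131, 0.007]
force: [0.4, 0.1, -0.2]
finger_gap: 0.006
```

```bash
python3 look.py p6 240,140,360,260 225,100,345,220
```

```text
7.45 [0.59931874 0.06695018 0.20141202] 0.0063730358178809106 [ 0.40516028  0.10540822 -0.21744583] [[-0.999, -0.046, -0.009], [-0.046, 0.999, -0.005], [0.009, -0.004, -1.0]]
```

View pics/p6.png

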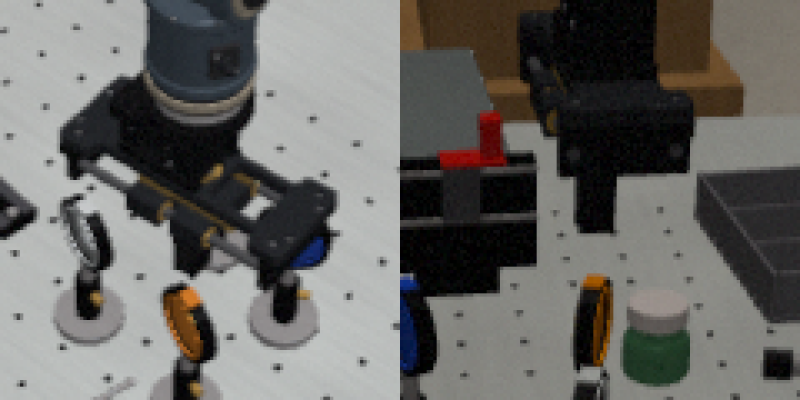

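The tips hang about 37 mm straight above the amber ring: side tip is at crop (596,232) over the ring top at (596,278). Holding here.

Call:
drive_tool(
  targets=[
    {"ax": 0, "ay": 0, "az": 0, "dx": 0, "dy": -1, "dz": 0, "hand": 0},
    {"ax": 0, "ay": 0, "az": 0, "dx": 0, "dy": -1, "dz": 0, "hand": 0},
    {"ax": 0, "ay": 0, "az": 0, "dx": 0, "dy": -1, "dz": 0, "hand": 0},
    {"ax": 0, "ay": 0, "az": 0, "dx": 0, "dy": -1, "dz": 0, "hand": 0},
    {"ax": 0, "ay": 0, "az": 0, "dx": 0, "dy": -1, "dz": 0, "hand": 0},
    {"ax": 0, "ay": 0, "az": 0, "dx": 0, "dy": -1, "dz": 0, "hand": 0},
    {"ax": 0, "ay": 0, "az": 0, "dx": 0, "dy": -1, "dz": 0, "hand": 0},
    {"ax": 0, "ay": 0, "az": 0, "dx": 0, "dy": -1, "dz": 0, "hand": 0},
    {"ax": 0, "ay": 0, "az": 0, "dx": 0, "dy": -1, "dz": 0, "hand": 0},
    {"ax": 0, "ay": 0, "az": 0, "dx": 0, "dy": -1, "dz": 0, "hand": 0},
    {"ax": 0, "ay": 0, "az": 0, "dx": 0, "dy": -1, "dz": 0, "hand": 0},
    {"ax": 0, "ay": 0, "az": 0, "dx": 0, "dy": -1, "dz": 0, "hand": 0},
    {"ax": 0, "ay": 0, "az": 0, "dx": 0, "dy": -1, "dz": 0, "hand": 0},
    {"ax": 0, "ay": 0, "az": 0, "dx": 0, "dy": -1, "dz": 0, "hand": 0},
    {"ax": 0, "ay": 0, "az": 0, "dx": 0, "dy": -1, "dz": 0, "hand": 0},
    {"ax": 0, "ay": 0, "az": 0, "dx": 0, "dy": -1, "dz": 0, "hand": 0},
    {"ax": 0, "ay": 0, "az": 0, "dx": 0, "dy": -1, "dz": 0, "hand": 0},
    {"ax": 0, "ay": 0, "az": 0, "dx": 0, "dy": -1, "dz": 0, "hand": 0},
    {"ax": 0, "ay": 0, "az": 0, "dx": 0, "dy": -1, "dz": 0, "hand": 0},
    {"ax": 0, "ay": 0, "az": 0, "dx": 0, "dy": -1, "dz": 0, "hand": 0},
  ],
)

```text
t: 9.55
tool_pos: [0.5994, 0.0657, 0.2015]
eef_rot: [0.072, -3.132, 0.007]
force: [0.6, 0.6, -0.2]
finger_gap: 0.007
```

Call:
drive_tool(
  targets=[
    {"ax": 0, "ay": 0, "az": 0, "dx": 0, "dy": 0, "dz": 0, "hand": 0},
    {"ax": 0, "ay": 0, "az": 0, "dx": 0, "dy": 0, "dz": 0, "hand": 0},
    {"ax": 0, "ay": 0, "az": 0, "dx": 0, "dy": 0, "dz": 0, "hand": 0},
    {"ax": 0, "ay": 0, "az": 0, "dx": 0, "dy": 0, "dz": 0, "hand": 0},
    {"ax": 0, "ay": 0, "az": 0, "dx": 0, "dy": 0, "dz": 0, "hand": 0},
    {"ax": 0, "ay": 0, "az": 0, "dx": 0, "dy": 0, "dz": 0, "hand": 0},
    {"ax": 0, "ay": 0, "az": 0, "dx": 0, "dy": 0, "dz": 0, "hand": 0},
    {"ax": 0, "ay": 0, "az": 0, "dx": 0, "dy": 0, "dz": 0, "hand": 0},
    {"ax": 0, "ay": 0, "az": 0, "dx": 0, "dy": 0, "dz": 0, "hand": 0},
    {"ax": 0, "ay": 0, "az": 0, "dx": 0, "dy": 0, "dz": 0, "hand": 0},
  ],
)

```text
t: 10.55
tool_pos: [0.5994, 0.0657, 0.2015]
eef_rot: [0.072, -3.132, 0.007]
force: [0.6, -0.9, 0.6]
finger_gap: 0.006
```

Run:
```python
from h import *
s=sensors.read_state();R=cv2.Rodrigues(np.array(s['eef_rot']))[0]
print(s['t'],s['tool_pos'],R.T@(np.array([.5297,-.284,.26])-s['tool_pos'])*1000)
print(s['t'],R.T@(np.array([.5297,-.284,.201])-s['tool_pos'])*1000,R.T@np.array([0,0,60]))
```

```text
10.55 [0.59938768 0.06566338 0.20149631] [  86.21720271 -346.33415559  -56.23862763]
10.55 [  85.66829281 -346.08443651    2.75829041] [  0.55821346  -0.25395161 -59.9968658 ]
```

Call:
drive_tool(
  targets=[
    {"ax": 0, "ay": 0, "az": 0, "dx": 0, "dy": 0, "dz": -20, "hand": 0},
    {"ax": 0, "ay": 0, "az": 0, "dx": 0, "dy": 0, "dz": -45, "hand": 0},
    {"ax": 0, "ay": 0, "az": 0, "dx": 2, "dy": -10, "dz": -65, "hand": 0},
    {"ax": 0, "ay": 0, "az": 0, "dx": 9, "dy": -35, "dz": -75, "hand": 0},
    {"ax": 0, "ay": 0, "az": 0, "dx": 17, "dy": -70, "dz": -75, "hand": 0},
    {"ax": 0, "ay": 0, "az": 0, "dx": 26, "dy": -105, "dz": -75, "hand": 0},
    {"ax": 0, "ay": 0, "az": 0, "dx": 35, "dy": -140, "dz": -75, "hand": 0},
    {"ax": 0, "ay": 0, "az": 0, "dx": 43, "dy": -175, "dz": -75, "hand": 0},
    {"ax": 0, "ay": 0, "az": 0, "dx": 52, "dy": -210, "dz": -75, "hand": 0},
    {"ax": 0, "ay": 0, "az": 0, "dx": 61, "dy": -245, "dz": -75, "hand": 0},
    {"ax": 0, "ay": 0, "az": 0, "dx": 69, "dy": -280, "dz": -75, "hand": 0},
    {"ax": 0, "ay": 0, "az": 0, "dx": 78, "dy": -315, "dz": -75, "hand": 0},
    {"ax": 0, "ay": 0, "az": 0, "dx": 84, "dy": -338, "dz": -75, "hand": 0},
    {"ax": 0, "ay": 0, "az": 0, "dx": 86, "dy": -346, "dz": -70, "hand": 0},
    {"ax": 0, "ay": 0, "az": 0, "dx": 86, "dy": -346, "dz": -70, "hand": 0},
    {"ax": 0, "ay": 0, "az": 0, "dx": 86, "dy": -346, "dz": -50, "hand": 0},
    {"ax": 0, "ay": 0, "az": 0, "dx": 86, "dy": -346, "dz": -30, "hand": 0},
    {"ax": 0, "ay": 0, "az": 0, "dx": 86, "dy": -346, "dz": -12, "hand": 0},
    {"ax": 0, "ay": 0, "az": 0, "dx": 86, "dy": -346, "dz": 2, "hand": 0},
    {"ax": 0, "ay": 0, "az": 0, "dx": 86, "dy": -346, "dz": 2, "hand": 0},
  ],
)

```text
t: 12.55
tool_pos: [0.5289, -0.2815, 0.1995]
eef_rot: [0.076, -3.128, 0.003]
force: [-0.3, 0.8, 0.0]
finger_gap: 0.002
```

```bash
python3 look.py p7 150,70,300,220 200,170,350,320
python3 - <<'E'
from h import *
s=sensors.read_state();R=cv2.Rodrigues(np.array(s['eef_rot']))[0]
print(R.T@(np.array([.5297,-.284,.201])-s['tool_pos'])*1000)
E
```

```text
12.55 [ 0.52891654 -0.2815243   0.19953667] 0.0021762945426813114 [-0.29250819  0.8304313   0.01770331] [[-0.999, -0.048, -0.013], [-0.048, 0.999, -0.002], [0.013, -0.001, -1.0]]
[ 0.32425547 -0.85931365  0.98897235]
```

View pics/p7.png

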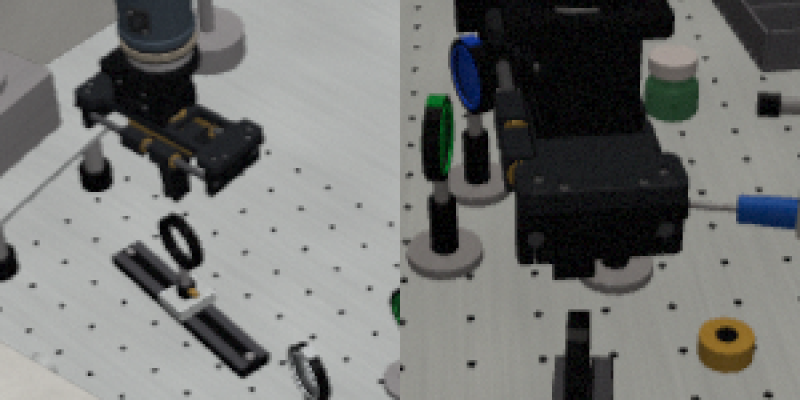

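Tips are about 36 mm above the empty ring and aligned in both views: side tip column about 575, ring 578; scene tip about (176,195), ring top (175,217). Holding.

Call:
drive_tool(
  targets=[
    {"ax": 0, "ay": 0, "az": 0, "dx": 0, "dy": -1, "dz": 0, "hand": 0},
    {"ax": 0, "ay": 0, "az": 0, "dx": 0, "dy": -1, "dz": 0, "hand": 0},
    {"ax": 0, "ay": 0, "az": 0, "dx": 0, "dy": -1, "dz": 0, "hand": 0},
    {"ax": 0, "ay": 0, "az": 0, "dx": 0, "dy": -1, "dz": 0, "hand": 0},
    {"ax": 0, "ay": 0, "az": 0, "dx": 0, "dy": -1, "dz": 0, "hand": 0},
    {"ax": 0, "ay": 0, "az": 0, "dx": 0, "dy": -1, "dz": 0, "hand": 0},
    {"ax": 0, "ay": 0, "az": 0, "dx": 0, "dy": -1, "dz": 0, "hand": 0},
    {"ax": 0, "ay": 0, "az": 0, "dx": 0, "dy": -1, "dz": 0, "hand": 0},
    {"ax": 0, "ay": 0, "az": 0, "dx": 0, "dy": -1, "dz": 0, "hand": 0},
    {"ax": 0, "ay": 0, "az": 0, "dx": 0, "dy": -1, "dz": 0, "hand": 0},
    {"ax": 0, "ay": 0, "az": 0, "dx": 0, "dy": -1, "dz": 0, "hand": 0},
    {"ax": 0, "ay": 0, "az": 0, "dx": 0, "dy": -1, "dz": 0, "hand": 0},
    {"ax": 0, "ay": 0, "az": 0, "dx": 0, "dy": -1, "dz": 0, "hand": 0},
    {"ax": 0, "ay": 0, "az": 0, "dx": 0, "dy": -1, "dz": 0, "hand": 0},
    {"ax": 0, "ay": 0, "az": 0, "dx": 0, "dy": -1, "dz": 0, "hand": 0},
    {"ax": 0, "ay": 0, "az": 0, "dx": 0, "dy": -1, "dz": 0, "hand": 0},
    {"ax": 0, "ay": 0, "az": 0, "dx": 0, "dy": -1, "dz": 0, "hand": 0},
    {"ax": 0, "ay": 0, "az": 0, "dx": 0, "dy": -1, "dz": 0, "hand": 0},
    {"ax": 0, "ay": 0, "az": 0, "dx": 0, "dy": -1, "dz": 0, "hand": 0},
    {"ax": 0, "ay": 0, "az": 0, "dx": 0, "dy": -1, "dz": 0, "hand": 0},
  ],
)

```text
t: 14.65
tool_pos: [0.53, -0.2841, 0.202]
eef_rot: [0.074, -3.132, 0.007]
force: [-0.8, -0.1, 0.9]
finger_gap: 0.002
```

Call:
drive_tool(
  targets=[
    {"ax": 0, "ay": 0, "az": 0, "dx": 0, "dy": 0, "dz": 0, "hand": 0},
    {"ax": 0, "ay": 0, "az": 0, "dx": 0, "dy": 0, "dz": 0, "hand": 0},
    {"ax": 0, "ay": 0, "az": 0, "dx": 0, "dy": 0, "dz": 0, "hand": 0},
    {"ax": 0, "ay": 0, "az": 0, "dx": 0, "dy": 0, "dz": 0, "hand": 0},
    {"ax": 0, "ay": 0, "az": 0, "dx": 0, "dy": 0, "dz": 0, "hand": 0},
    {"ax": 0, "ay": 0, "az": 0, "dx": 0, "dy": 0, "dz": 0, "hand": 0},
    {"ax": 0, "ay": 0, "az": 0, "dx": 0, "dy": 0, "dz": 0, "hand": 0},
    {"ax": 0, "ay": 0, "az": 0, "dx": 0, "dy": 0, "dz": 0, "hand": 0},
    {"ax": 0, "ay": 0, "az": 0, "dx": 0, "dy": 0, "dz": 0, "hand": 0},
    {"ax": 0, "ay": 0, "az": 0, "dx": 0, "dy": 0, "dz": 0, "hand": 0},
  ],
)

```text
t: 15.65
tool_pos: [0.53, -0.2841, 0.202]
eef_rot: [0.074, -3.132, 0.007]
force: [-0.5, -0.0, -0.4]
finger_gap: 0.009
```

```bash
python3 look.py p8 180,120,460,330 180,100,380,300
python3 - <<'E'
from rig import camera
import cv2,numpy as np
a=cv2.imread('pics/scene0.png')
b=camera('scene')[:,:,::-1]
d=(cv2.absdiff(cv2.GaussianBlur(a,(5,5),0),cv2.GaussianBlur(np.ascontiguousarray(b),(5,5),0)).max(2)>35).astype('uint8')
print(cv2.connectedComponentsWithStats(d)[2][1:])
E
```

```text
15.65 [ 0.53003064 -0.28408518  0.20196722] 0.009350411366959457 [-0.53525228 -0.00846839 -0.38224054] [[-0.999, -0.047, -0.009], [-0.047, 0.999, -0.004], [0.009, -0.004, -1.0]]
[[ 177    0   72  146 5090]
 [ 272    0   11    8   61]
 [ 371    0   15   17  141]
 [ 378    0   31   22  140]
 [ 436    0   19   34  342]
 [ 461    0    3    2    4]
 [ 466    0    1    2    2]
 [ 454    0   44   38  705]
 [ 536    0    5    4   16]
 [ 542    0    9   14   77]
 [ 432   15   25   28   77]
 [ 553   14    7   20   85]
 [ 374   16    1    1    1]
 [ 378   24    5   16   54]
 [ 409   27    5   14   41]
 [ 409   27   33   41  668]
 [ 398   33    5    8   23]
 [ 446   46    8    8   25]
 [ 387   48   15   12  100]
 [ 228   50    4    4   12]
 [ 442   53    4    5   12]
 [ 397   64    2    1    2]
 [ 417   65   16   11   87]
 [ 402   67    4    2    7]
 [ 395   71    7   10   20]
 [ 415   77    7    9   26]
 [ 385   90   14   10   88]
 [ 411   95    1    2    2]
 [ 413   95   11    7   52]
 [ 377  100    5    7   22]
 [ 398  102    1    1    1]
 [ 422  105    6    8   25]
 [ 379  240   31   34  473]]
```

View pics/p8.png

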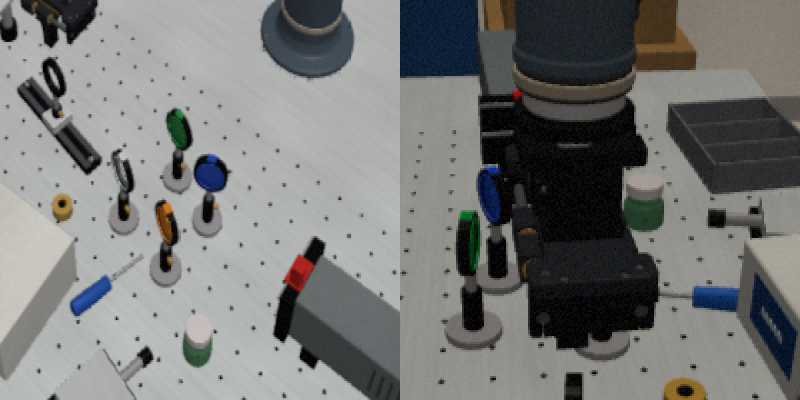

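The before-and-after scene difference shows changes only at the arm and at the shutter, around (379–410, 240–274). The filters, mount, jar, screwdriver and collar have not moved, and the grip is still at the closed end. Handing in.

```bash
python3 -c "
from rig import arm;print(arm.hand_in())"
```

```text
the job is handed in; nothing more can be done
None
```

The job is done and handed in: the shutter is closed, both points were shown in order, and the arm finished still pointing at the empty mount. It took about 16 s of robot time.

- **Shutter:** I pushed the red grip with closed fingers until it stopped at the hard stop. The tool stalled while the force rose to about 9.5 N, and in the side view the grip had moved about 50 mm. It stayed closed after release and in the last scene picture.
- **Amber filter:** I pointed at it for about 3 s, fingertips about 37 mm above the middle of the ring.
- **Empty mount:** I then pointed at it for about 3 s, tips about 38 mm above, with the tool centre within 1 mm of the measured ring centre at (0.530, −0.284). The side and scene views agreed on that centre to about 2 mm.
- **Other things:** comparing the scene picture before and after shows changes only at the arm and the shutter, so nothing else was moved. The last force reading was under 1 N, which is noise.

- **Failed checks:** the first move call was refused for missing fields and moved nothing. My first attempt at the ring tops, taken from the outline edges, came out up to 9 mm too high. I used the ring centres instead, which came out at the expected 110 mm height.
- **Small deviation:** the tool ended tilted about 0.5° from vertical, which is negligible at the fingertips.

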